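# Load the top tray of the stack into the spring dock

## Robot

A 7-joint arm with a two-finger parallel gripper is mounted at the origin on the work surface; the furniture and walls round the work are solid. World frame = base frame: x ahead of the robot, y to its left, z up, the work surface at z = 0. Lengths are in mm, angles in rad, forces in N, time in s.
With the tool pointing down it reaches from about 425 to 800 mm from the base axis. Payload 8.3 kg.
Tool frame: the origin (TCP) lies midway between the tips of the shut fingers; the grasp point (between the pads) lies 19 mm behind it (hold_point_z is the distance from the TCP to the grasp point, in mm); z points along the fingers, y is the line along which they close (so a half turn about z gives the same grasp; the last joint's range is limited). The gripper opens to 85 mm and grips with 20 to 120 N. Pads are 22 mm wide; open, the fingers measure 114 mm over their backs; the gripper's body (76 mm by 85 mm) begins 54 mm behind the grasp point. The pads swing forward as they close: fully open they stand 13 mm farther back than shut.
Start: joints at [-1.177, 0.383, 0.016, 1.37, -0.006, 1.388, -0.046], TCP at [275.622, 560.924, 231.279] pointing down, gripper open.
Joint ranges: [-2.95, 2.95], [-0.25, 2.06], [-1.52, 1.56], [0.18, 2.33], [-1.44, 4.58], [0.02, 2.06], [-3.01, 3.01]. Speed limits (rad/s): [2.39, 2.39, 3.01, 3.01, 3.14, 3.14, 3.14].

## Interface

Orientations are given as a unit quaternion [w, x, y, z].
In Python, from plant import get_obs, snapshot, finish_job, hold_point_z gives the robot as it stands.
- The arm moves only by the tool send_rows, never from a script. Its argument "targets" is a list of rows, each a list of 3 entries, a list of its own where there are three numbers: the shift along the tool's x, y, z in m, then the turn, a rotation vector about the tool's x, y, z in rad, then the finger opening in m, from 0 to 0.0854. In form: [[[dx, dy, dz], [ax, ay, az], hand], ...]. A call has 1 to 5 rows; each row is the pose to reach, as a shift and turn from the pose commanded when the call began, along the tool's axes at that moment; what a row does not reach only later rows make up. A row lasts 1/10 s, in which the tool goes at most 50 mm and 8.59 degrees, less where a joint would pass 70% of its speed; a pose out of reach is approached as far as the arm can. A call with a gripper value outside its range is refused whole. The fingers move at their own pace and stop on an object; "grip_force" is the grip in N (left out, the last holds). Time passes only in rows, so rows that repeat a pose let the fingers close. It gives the time, the measured TCP pose, the force, the opening and the grip force at its end, in the units of the state.
- get_obs(): the state, without advancing time (a new reading comes with each control period).
- snapshot(name): name is "side" or "top" or "wrist"; returns a dict with "color" (480x640x3 uint8, blue, green, red), "fx", "fy", "cx", "cy" (pixels), "cam_to_world" (4x4, takes a point from camera to world coordinates). Camera axes: x right, y down, z forward; pixel columns grow to the right and rows downward; lengths in mm; the calibration is good to about 2 mm. A picture is of the moment at which its call begins. There is no depth.
- finish_job(): hands the job in; it is judged then, once.
The state is a dict: "clock": time; "joints": joint angles; "qvel": joint speeds; "joint_torque": joint torques, N m; "position": TCP position; "eef_rot": TCP orientation; "contact_force": force on the tool from outside, world axes, zero at the start; "torque": the same for the moment, N m; "gripper_width": finger opening in mm; "gripper_force": force on a finger pad.
Only numpy, scipy, OpenCV 4.12 (cv2) and the standard library are available. Lean on these libraries where they do the work, as an engineer would, in place of code of your own. Each camera call takes 0.05 s, during which the arm holds its last target. There are 200 camera calls.

## Task

The switch station needs an empty tray. Lift the top tray off the stack in the stand, leaving the two under it where they are, and set it down on the bench to change your grip, because the stand leaves only its sides free and the dock only its grip block. Then take it by the grip block and fit it fully home in the dock: back end under the hold-down lip and pressed against the sprung pusher, front end let down behind the two stop posts so that the tray sits flat and the spring holds it, grip block towards the front; leave the things lying around untouched.

Things in the scene. Friction and masses are not known exactly. Their poses are not given: they have to be found in the camera images.
- tray_top: the tray to move, top of three equal stacked dark grey plastic trays: open box with upright walls, 100 (x) x 62 (y) x 36 high, walls 3 thick, inner floor 11 above the underside; its lowest 8 mm is a foot, 90 x 52, that nests in the tray below. A solid grip block, 30 wide, stands out 12 mm from the -x end wall. About 130 g. Origin: centre of the underside; z up
- tray_mid: the second tray of the stack, same shape, origin 28 mm below that of the top tray while stacked
- tray_low: the lowest tray of the stack, same shape, 28 mm lower again
- tray_top_grip (a point): on the top face of the top tray's grip block (x = -54.5, z = 36 in the tray's frame). Block and wall together are 15 thick, from x = -62 to -47; the block reaches from 18 to 36 above the tray's underside
- tray_stand: fixed stand of the stack: base plate 136 x 74 x 8, on which the trays stand, grip blocks at the -x end; upright end plates 58 wide, 110 high, 3 mm from the grip blocks (inner face x = -65) and from the far ends (x = 53); the long sides (y) are open but for guides 19 high. Origin: centre of the trays, underside of the base
- dock: fixed spring dock; its front is -x. Base plate 160 x 92 x 8. Two cheeks closely flank the tray: inner faces at y = +-33.5, x from -34 to 40, upright to z = 44, then flared out to z = 53. Two front stop posts: x from -62 to -50, y from 21 to 33 either side (42 gap between), 27 high with sloped tops. Origin: centre of a tray at home, underside of the base
- dock_lip (a point): middle of the front edge of the fixed hold-down lip at the back of the dock, at its underside (x = 44, z = 47 in the dock's frame); the lip is 54 wide, 5 thick and reaches backward from here
- dock_seat (a point): where the tray's origin lies when it is fully home (x = 0, z = 8 in the dock's frame): tray on the base plate, its front wall (x = -50) against the posts, its back edge 6 mm under the lip
- dock_pusher (a joint): sprung upright plate at the back of the dock below the lip (48 wide, z from 11 to 43); 0 = free, front face at x = 44; grows in metres as it is pushed back, at most 0.013. About 4 N to start, 6 N at 0.004 (tray at home), 10 N at the end
- switch_a: bystander: small black push switch with two brass tags, 28 x 24 x 23, lying on the bench; leave alone. Origin: centre of underside
- switch_b: bystander: small black push switch with two brass tags, 24 x 24 x 26, standing tags up; leave alone. Origin: centre of underside
- tape: bystander: roll of tape, 65 across, 18 high; leave alone. Origin: centre of underside
- flux: bystander: dropper bottle, 34 across, 110 high; leave alone. Origin: centre of underside
There are look-alikes about, which are no part of the job. Leave any red look-alike of the tray_mid alone. Leave any red look-alike of the tray_top alone.

How it is judged (in metres and radians):
On the way, in this order (a step that is already met when the one before it is completed fails the run):
1. the top tray is lifted clear of the stack (z of tray_top in the frame of tray_mid above 0.05 m and distance of tray_mid from where it was at the start of the episode below 0.01 m), for 0.1 s.
2. the top tray stands on the bench, let go (height (world z) of tray_top below 0.006 m and angle between tray_top's own z axis and vertical below 0.05 rad and linear speed of tray_top below 0.01 m/s and contact force between tray_top and the fingers below 0.05 N), for 0.2 s.
At the end, for the whole second after the job is handed in: The top tray is at rest in the dock with its grip block at the front: within 3 mm lengthwise and 4 mm sideways of the home place, on the dock's base to within 2.5 mm, level to 0.04 rad, with the pusher pressed back 2 to 7.5 mm by it; the other two trays are within 10 mm of where they were (x of tray_top in the frame of dock between -0.003 and 0.003 m and y of tray_top in the frame of dock between -0.004 and 0.004 m and z of tray_top in the frame of dock between 0.005 and 0.0105 m and angle between the z axis of tray_top and the z axis of dock, either way round below 0.04 rad and x of tray_top_grip in the frame of dock below -0.04 m and z of tray_top_grip in the frame of dock above 0.03 m and value of joint dock_pusher between 0.002 and 0.0075 m and linear speed of tray_top below 0.01 m/s and distance of each of tray_mid, tray_low from where it was at the start of the episode below 0.01 m); the robot touches nothing.
It fails at once if a bystander is moved more than 25 mm (distance of any of switch_a, switch_b, tape, flux from where it was at the start of the episode above 0.025 m).
It fails at once if the second tray is pulled out of the stack (distance of tray_mid from where it was at the start of the episode above 0.02 m).
It also fails if it takes over 58 s, if anything falls off the work surface, if the arm or the gripper's body presses on something with over 40 N, if the wrist force passes 120 N, or if a joint passes its speed limit or range.

## Working session

There is one attempt and no reset: what is moved stays moved. The work goes in short steps, Python scripts to look and compute and a tool call to move; the robot and the scene stay as the last step left them, time stands still between calls to the robot, and variables do not carry over. Pictures are saved under pics/ and viewed, at most 10 in all, crops included, and the job is handed in when it is done.

Besides the shell and the picture viewer there is one more tool, called by a JSON object that holds its "api" and its "payload". send_rows: Moves the arm, as the interface text tells. Its arguments: {"type":"object","properties":{"targets":{"type":"array","items":{"type":"array"}},"grip_force":{"type":"number"}},"required":["targets"]}

```bash
mkdir -p pics; cat > h.py <<'E'
import numpy as np, cv2
from plant import get_obs, snapshot, finish_job, hold_point_z
from scipy.spatial.transform import Rotation as R
def ray(s,u,v,z):
    M=np.array(s["cam_to_world"]); d=M[:3,:3]@np.array([(u-s["cx"])/s["fx"],(v-s["cy"])/s["fy"],1]); o=M[:3,3]
    return o+d*(z-o[2])/d[2]
def proj(s,p):
    M=np.linalg.inv(np.array(s["cam_to_world"])); q=M[:3,:3]@np.array(p)+M[:3,3]
    return s["fx"]*q[0]/q[2]+s["cx"], s["fy"]*q[1]/q[2]+s["cy"]
def tcp():
    o=get_obs(); q=o["eef_rot"]; return np.array(o["position"]),R.from_quat([q[1],q[2],q[3],q[0]])
E
python3 - <<'E'
from h import *
import pickle
S={}
for n in("top","side"):
    s=snapshot(n); S[n]=s; cv2.imwrite(f"pics/{n}0.png",s["color"]); print(n,np.round(s["cam_to_world"],2).tolist(),s["fx"],s["cx"],s["cy"])
pickle.dump(S,open("s0.pkl","wb"))
o=get_obs();print(o,hold_point_z); print(tcp()[1].as_matrix().round(3))
E
```

```text
top [[-0.01, -0.99, 0.16, 404.75], [-1.0, 0.0, -0.04, 150.33], [0.04, -0.16, -0.99, 1060.26], [0.0, 0.0, 0.0, 1.0]] 488.06099307491735 323.6417553542589 242.61730811862688
side [[0.99, -0.1, 0.12, 400.62], [-0.15, -0.62, 0.77, -629.55], [-0.0, -0.78, -0.63, 694.44], [0.0, 0.0, 0.0, 1.0]] 441.5639325398385 322.7373041187136 239.78675816038876
{'clock': 0.1, 'joints': array([-1.17688992,  0.38416153,  0.01638104,  1.37104291, -0.00627572,
        1.38818473, -0.04649465]), 'qvel': array([ 0.00081873, -0.00096196,  0.00068861, -0.00130232, -0.00042253,
       -0.00112384,  0.00087059]), 'joint_torque': array([ 3.53393938e-03, -6.29130864e+01,  8.47428069e-01, -3.72758174e+01,
        1.67971855e-02,  1.05347732e-02,  3.23565814e-05]), 'position': array([275.45766656, 560.52762513, 230.37704928]), 'eef_rot': array([-1.72832657e-04,  2.26389451e-01,  9.74036474e-01, -8.56051860e-04]), 'contact_force': array([-0.36539289,  0.38866433, -0.29970122]), 'torque': array([-0.0368997 ,  0.0126512 ,  0.00942119]), 'gripper_force': 0.0, 'gripper_width': 85.32853580743183} 18.700000000000003
[[-0.897  0.441 -0.001]
 [ 0.441  0.897 -0.002]
 [-0.    -0.002 -1.   ]]
```

View pics/top0.png

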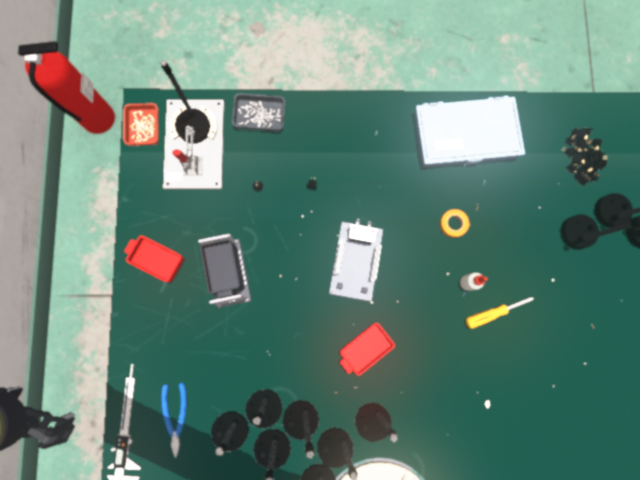

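View pics/side0.png

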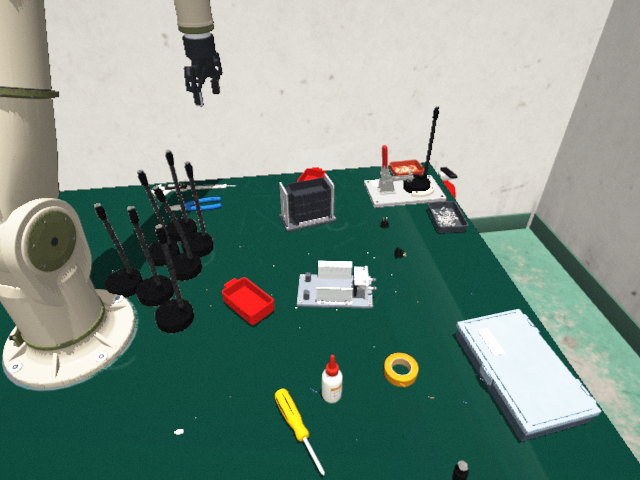

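The top view shows the stack at about (224,268) and the dock at (357,260). The dock's lip end is up (+x) and its posts are at (338,288) and (364,291). Next I'll zoom in on both.

```bash
python3 - <<'E'
import pickle,cv2,numpy as np
S=pickle.load(open("s0.pkl","rb"))
t=S["top"]["color"]; f=lambda im,x,y,w,h,k:cv2.resize(im[y:y+h,x:x+w],None,fx=k,fy=k,interpolation=cv2.INTER_CUBIC)
A=f(t,190,225,70,90,5); B=f(t,320,210,70,100,5)
c=S["side"]["color"]; C=f(c,270,170,80,60,5)
im=np.zeros((500,750,3),np.uint8); im[:450,:350]=A; im[:500,375:725]=B; cv2.imwrite("pics/z.png",im)
E
```

```text
(no output)
```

View pics/z.png

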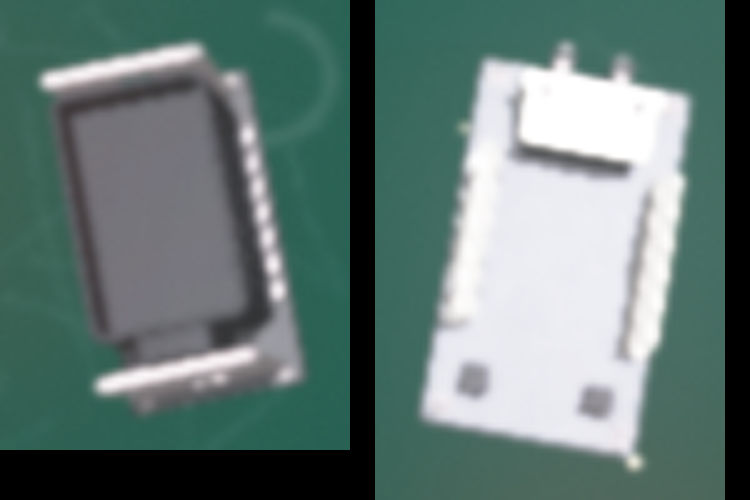

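```bash
python3 - <<'E'
from h import *
import pickle
s=pickle.load(open("s0.pkl","rb"))["top"]
A=lambda x,y:(190+(x+.5)/5-.5,225+(y+.5)/5-.5); B=lambda x,y:(320+(x-375+.5)/5-.5,210+(y+.5)/5-.5)
pl=[ray(s,*A(*p),110) for p in[(42,82),(203,50),(98,387),(256,352)]]
b=(pl[0]+pl[1])/2; f=(pl[2]+pl[3])/2; ax=b-f; print("stand",pl[0]-pl[1],np.linalg.norm(ax[:2]),"yaw",np.arctan2(ax[1],ax[0]),"mid",(b+f)/2, "origin",(b+f)/2+ax/np.linalg.norm(ax)*6)
fl=[ray(s,*A(*p),75) for p in[(75,100),(205,85),(245,320),(105,335)]]; print("floor",np.mean(fl,0))
c=[ray(s,*B(*p),8) for p in[(485,58),(690,95),(637,455),(423,415)]]
ax=c[0]+c[1]-c[2]-c[3]; ay=c[0]+c[3]-c[1]-c[2]
print("dock",np.mean(c,0),np.linalg.norm(ax)/2,np.linalg.norm(ay)/2,np.arctan2(ax[1],ax[0]),np.arctan2(-ay[0],ay[1]))
p,r=tcp(); print(p,r.as_euler("ZYX"))
for n,u in dict(sa=(257,186),sb=(312,184)).items(): print(n,ray(s,*u,10))
E
```

```text
stand [-12.46824292  62.26484132   0.        ] 120.79155183044884 yaw 0.19739865543016408 mid [506.22943606 315.19939645 110.        ] origin [512.11291647 316.37611147 110.        ]
floor [512.84634476 318.22203769  75.        ]
dock [531.74949614  37.38115352   8.        ] 159.54275274062138 92.81257755212593 -0.1789990206881199 -0.18848170464207142
[275.45766656 560.52762513 230.37704928] [ 2.68485395e+00  5.09115976e-05 -3.13984675e+00]
sa [698.03549632 254.53086435  10.        ]
sb [702.65431316 133.01108873  10.        ]
```

{"api": "send_rows", "payload": {"targets": [[[-0.032,-0.0115,0],[0,0,-0.13],0.085],[[-0.064,-0.023,0],[0,0,-0.26],0.085],[[-0.1,-0.035,0],[0,0,-0.39],0.085],[[-0.13,-0.046,0],[0,0,-0.52],0.085],[[-0.16,-0.057,0],[0,0,-0.654],0.085]]}}

```text
clock: 0.6
position: [394.9, 437.8, 230.8]
eef_rot: [-0.0, -0.101, 0.995, -0.0]
contact_force: [0.5, 0.7, -0.1]
gripper_width: 85.0
gripper_force: 0.0
```

```bash
cat >> h.py <<'E'
def to(x,y,z,yaw=None):
    "shift in tool axes to world point; yaw = wanted angle of tool x axis (mod pi)"
    p,r=tcp(); print("tcp",p.round(1),"shift",(r.inv().apply(np.array([x,y,z])-p)/1000).round(4).tolist(),end=" ")
    xt=r.as_matrix()[:,0]; a=np.arctan2(xt[1],xt[0])
    if yaw is not None: print("tool turn z",-((yaw-a+np.pi/2)%np.pi-np.pi/2),end="")
    print(" tilt",r.as_matrix()[:2,2].round(4))
E
python3 - <<'E'
from h import *
import pickle
s=pickle.load(open("s0.pkl","rb"))["top"]
B=lambda x,y:(320+(x-375+.5)/5-.5,210+(y+.5)/5-.5)
d=-.184; ex=np.array([np.cos(d),np.sin(d)]); ey=np.array([-ex[1],ex[0]]); c=np.array([531.7,37.4])
for n,q,z in[("post",(472,380),30),("post",(596,402),30),("lipL",(515,148),52),("lipR",(632,165),52),("cheekL",(445,325),53),("cheekR",(650,355),53)]:
    w=ray(s,*B(*q),z)[:2]-c; print(n,w@ex,w@ey)
print(get_obs()["joints"])
to(512,317,200,.197)
E
```

```text
post -62.5780788316983 29.440955440591267
post -62.52165378136817 -23.808758706137795
lipL 34.71701163156229 29.21173137416893
lipR 36.399067906018594 -20.48263895768701
cheekL -43.966796390655965 45.59637107525284
cheekR -41.24760781513802 -40.343260957835426
[-0.88690129  0.30750084 -0.00520577  1.47262812  0.00169848  1.36241373
  0.88084161]
tcp [394.9 437.8 230.8] shift [-0.0905, -0.1418, 0.0308] tool turn z 0.005260841401942606 tilt [-0.0005 -0.0008]
```

{"api": "send_rows", "payload": {"targets": [[[-0.022,-0.035,0.007],[0,0,0.005],0.085],[[-0.045,-0.07,0.015],[0,0,0.005],0.085],[[-0.068,-0.106,0.023],[0,0,0.005],0.085],[[-0.0905,-0.142,0.031],[0,0,0.005],0.085],[[-0.0905,-0.142,0.031],[0,0,0.005],0.085]]}}

```text
clock: 1.1
position: [515.0, 309.8, 198.5]
eef_rot: [-0.0, -0.091, 0.996, -0.003]
contact_force: [-0.0, -0.1, -0.0]
gripper_width: 85.0
gripper_force: 0.0
```

```bash
python3 - <<'E'
from h import *
import pickle
s=snapshot("wrist"); pickle.dump(s,open("w1.pkl","wb")); cv2.imwrite("pics/w1.png",s["color"]); print(np.round(s["cam_to_world"],2).tolist(),s["fx"])
to(512,317,200,.197)
E
```

```text
[[-0.18, 0.93, 0.32, 432.14], [0.98, 0.17, 0.05, 296.0], [-0.01, 0.32, -0.95, 341.72], [0.0, 0.0, 0.0, 1.0]] 383.724393636942
tcp [512.8 313.4 199. ] shift [0.0001, 0.0037, -0.001] tool turn z -0.011907556142311648 tilt [-0.0009 -0.0029]
```

View pics/w1.png

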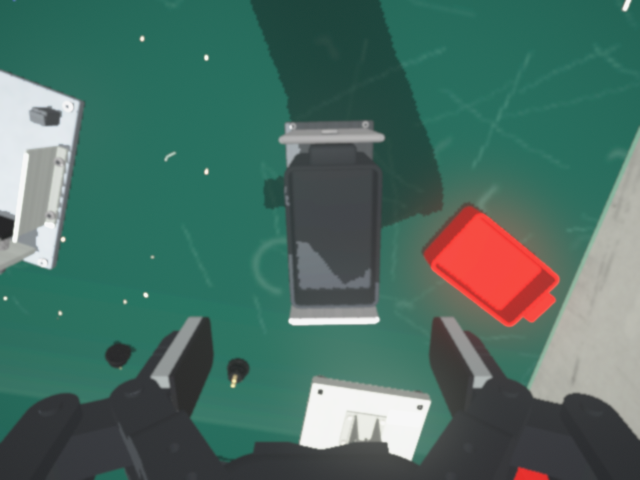

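The wrist view shows the tray rim between columns 289 and 381 and rows 165 and 306. The grip block is at the top of the picture, which is the robot side.

```bash
python3 - <<'E'
from h import *
import pickle
s=pickle.load(open("w1.pkl","rb"))
c=[ray(s,*p,100) for p in[(286,166),(382,166),(380,306),(291,306)]]
for p in c: print(p.round(1))
m=np.mean(c,0); ax=c[2]+c[3]-c[0]-c[1]; print(m,np.linalg.norm(ax)/2,np.linalg.norm(c[0]-c[1]),np.linalg.norm(c[2]-c[3]),np.arctan2(ax[1],ax[0]))
E
```

```text
[468.1 279.2 100. ]
[457.3 338.  100. ]
[552.7 359.1 100. ]
[564.2 297.4 100. ]
[510.55508806 318.42249265 100.        ] 97.76160648418917 59.82557343095622 62.77347309662484 0.20229774867985154
```

{"api": "send_rows", "payload": {"targets": [[[0.002,0.0045,0.02],[0,0,-0.014],0.085],[[0.002,0.0045,0.05],[0,0,-0.014],0.085],[[0.002,0.0045,0.08],[0,0,-0.014],0.085],[[0.002,0.0045,0.09],[0,0,-0.014],0.085],[[0.002,0.0045,0.09],[0,0,-0.014],0.085]]}}

```text
clock: 1.65
position: [506.3, 321.9, 108.7]
eef_rot: [-0.002, -0.104, 0.995, -0.001]
contact_force: [0.2, 0.1, 0.3]
gripper_width: 84.9
gripper_force: 0.0
```

```bash
python3 - <<'E'
from h import *
to(511,318,67,.2)
E
```

```text
tcp [506.3 321.9 108.7] shift [-0.004, -0.0048, 0.0417] tool turn z 0.00750539317879273 tilt [-0.0032 -0.0018]
```

{"api": "send_rows", "payload": {"targets": [[[0,0,0],[0,0,0],0.085],[[0,0,0],[0,0,0],0.085]]}}

```text
clock: 1.85
position: [508.7, 322.6, 112.2]
eef_rot: [0.001, -0.103, 0.995, 0.001]
contact_force: [0.8, 0.1, 0.0]
gripper_width: 84.9
gripper_force: 0.0
```

```bash
python3 - <<'E'
from h import *
to(511,318,67,.2)
E
```

```text
tcp [508.7 322.6 112.2] shift [-0.0012, -0.005, 0.0452] tool turn z 0.006446300415565709 tilt [0.0023 0.0018]
```

{"api": "send_rows", "payload": {"targets": [[[-0.001,-0.004,0.01],[0,0,0.006],0.085],[[-0.001,-0.004,0.02],[0,0,0.006],0.085],[[-0.001,-0.004,0.02],[0,0,0.006],0.085]]}}

```text
clock: 2.15
position: [508.8, 317.0, 88.3]
eef_rot: [-0.001, -0.1, 0.995, -0.001]
contact_force: [0.8, 0.4, 0.0]
gripper_width: 85.3
gripper_force: 0.0
```

{"api": "send_rows", "payload": {"targets": [[[0,0,0],[0,0,0],0.085]]}}

```text
clock: 2.25
position: [509.3, 317.7, 89.7]
eef_rot: [-0.001, -0.1, 0.995, -0.0]
contact_force: [0.5, 0.6, -0.5]
gripper_width: 85.1
gripper_force: 0.0
```

{"api": "send_rows", "payload": {"targets": [[[0,0,0],[0,0,0],0.085]]}}

```text
clock: 2.35
position: [509.7, 318.1, 90.4]
eef_rot: [0.0, -0.1, 0.995, 0.0]
contact_force: [0.4, -0.1, 1.0]
gripper_width: 85.1
gripper_force: 0.0
```

```bash
python3 - <<'E'
from h import *
to(511,318,67,.2)
E
```

```text
tcp [509.7 318.1  90.4] shift [-0.0013, -0.0004, 0.0234] tool turn z 0.0003356687975948347 tilt [0.     0.0001]
```

{"api": "send_rows", "payload": {"targets": [[[-0.001,0,0.01],[0,0,0],0.085],[[-0.001,0,0.02],[0,0,0],0.085],[[-0.001,0,0.0235],[0,0,0],0.085],[[-0.001,0,0.0235],[0,0,0],0.085],[[-0.001,0,0.0235],[0,0,0],0.085]]}}

```text
clock: 2.85
position: [510.6, 318.2, 66.6]
eef_rot: [-0.0, -0.1, 0.995, -0.0]
contact_force: [-0.1, -0.5, 0.7]
gripper_width: 84.9
gripper_force: 0.0
```

{"api": "send_rows", "payload": {"targets": [[[0,0,0],[0,0,0],0.055],[[0,0,0],[0,0,0],0.055],[[0,0,0],[0,0,0],0.055],[[0,0,0],[0,0,0],0.055],[[0,0,0],[0,0,0],0.055]], "grip_force": 30}}

```text
clock: 3.35
position: [511.0, 318.4, 67.3]
eef_rot: [0.0, -0.1, 0.995, 0.0]
contact_force: [0.2, -0.4, 3.9]
gripper_width: 61.6
gripper_force: 33.5
```

{"api": "send_rows", "payload": {"targets": [[[0,0,-0.008],[0,0,0],0.055],[[0,0,-0.018],[0,0,0],0.055],[[0,0,-0.035],[0,0,0],0.055],[[0,0,-0.06],[0,0,0],0.055],[[0,0,-0.09],[0,0,0],0.055]]}}

```text
clock: 3.85
position: [509.9, 317.8, 157.3]
eef_rot: [-0.001, -0.1, 0.995, -0.0]
contact_force: [1.1, 0.3, -1.1]
gripper_width: 61.4
gripper_force: 33.0
```

{"api": "send_rows", "payload": {"targets": [[[0,0,-0.02],[0,0,0],0.055],[[0,0,-0.03],[0,0,0],0.055],[[0,0,-0.03],[0,0,0],0.055],[[0,0,-0.03],[0,0,0],0.055]]}}

```text
clock: 4.25
position: [510.2, 318.0, 185.9]
eef_rot: [-0.001, -0.1, 0.995, -0.0]
contact_force: [0.5, -0.4, -1.7]
gripper_width: 61.9
gripper_force: 33.0
```

```bash
python3 - <<'E'
from h import *
a=snapshot("side")["color"][130:240,240:360]; b=snapshot("top")["color"][180:320,180:300]
im=np.zeros((560,800,3),np.uint8); im[:367,:400]=cv2.resize(a,(400,367)); im[:467,400:]=cv2.resize(b,(400,467)); cv2.imwrite("pics/l.png",im)
to(511,318,187,.2)
E
```

```text
tcp [509.9 317.8 185.2] shift [-0.0011, 0.0, -0.0018] tool turn z 0.00028109772584805626 tilt [-0.0022 -0.0016]
```

View pics/l.png

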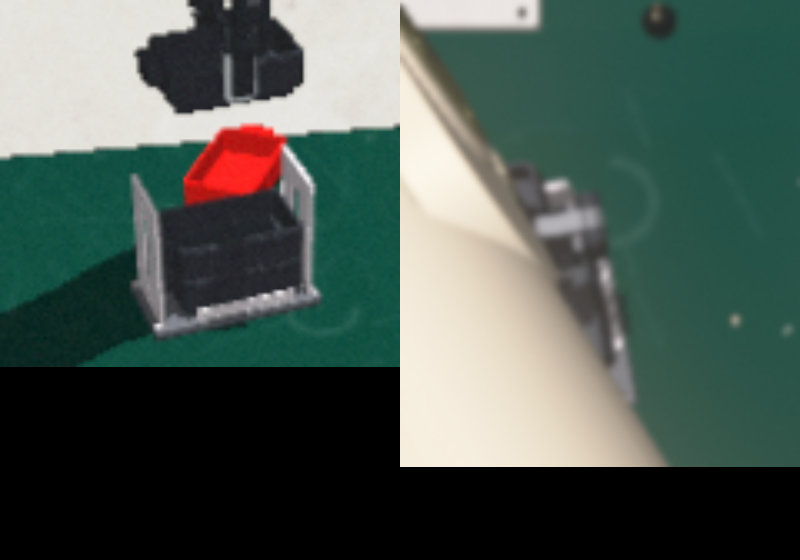

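The side view shows the top tray held above the stand and the other two still seated. I'll carry it to the free spot at about (530,182).

```bash
python3 - <<'E'
from h import *
to(530,182,100,0); print(get_obs()["joints"])
E
```

```text
tcp [509.9 317.8 185.2] shift [0.0071, -0.137, 0.0853] tool turn z 0.20028109772584912 tilt [-0.0022 -0.0016]
[-0.67005976  0.35699333  0.07795832  1.51086064 -0.02839899  1.27758218
  1.18236492]
```

{"api": "send_rows", "payload": {"targets": [[[0.002,-0.035,0],[0,0,0.05],0.055],[[0.004,-0.07,0],[0,0,0.1],0.055],[[0.006,-0.105,0.01],[0,0,0.15],0.055],[[0.007,-0.137,0.03],[0,0,0.2],0.055],[[0.007,-0.137,0.06],[0,0,0.2],0.055]]}}

```text
clock: 4.85
position: [533.1, 176.2, 126.9]
eef_rot: [0.001, 0.005, 1.0, -0.001]
contact_force: [-0.1, 0.3, -1.5]
gripper_width: 61.7
gripper_force: 33.2
```

{"api": "send_rows", "payload": {"targets": [[[0,0,0.03],[0,0,0],0.055],[[0,0,0.06],[0,0,0],0.055],[[0,0,0.08],[0,0,0],0.055],[[0,0,0.09],[0,0,0],0.055],[[0,0,0.09],[0,0,0],0.055]]}}

```text
clock: 5.35
position: [529.6, 182.0, 34.8]
eef_rot: [-0.002, -0.0, 1.0, -0.001]
contact_force: [-0.3, 0.3, 0.4]
gripper_width: 61.2
gripper_force: 33.1
```

```bash
python3 - <<'E'
from h import *
to(530,182,4,0); print(get_obs()["joints"])
E
```

```text
tcp [529.6 182.   34.8] shift [-0.0006, 0.0, 0.0308] tool turn z 0.00031430880611349465 tilt [-0.0037 -0.0017]
[-0.51140708  0.42761401  0.1533256   1.78264987 -0.07816051  0.94125032
  1.2457493 ]
```

{"api": "send_rows", "payload": {"targets": [[[0,0,0.008],[0,0,0],0.055],[[0,0,0.016],[0,0,0],0.055],[[0,0,0.023],[0,0,0],0.055],[[0,0,0.027],[0,0,0],0.055],[[0,0,0.027],[0,0,0],0.055]]}}

```text
clock: 5.85
position: [530.6, 182.4, 9.2]
eef_rot: [-0.001, -0.0, 1.0, -0.0]
contact_force: [0.5, -0.2, 0.1]
gripper_width: 61.6
gripper_force: 33.1
```

{"api": "send_rows", "payload": {"targets": [[[0,0,0.001],[0,0,0],0.055],[[0,0,0.002],[0,0,0],0.055],[[0,0,0.003],[0,0,0],0.055]]}}

```text
clock: 6.15
position: [531.2, 182.6, 7.0]
eef_rot: [0.0, -0.0, 1.0, 0.0]
contact_force: [0.4, 0.5, -0.6]
gripper_width: 61.3
gripper_force: 33.1
```

{"api": "send_rows", "payload": {"targets": [[[0,0,0.001],[0,0,0],0.055],[[0,0,0.002],[0,0,0],0.055],[[0,0,0.002],[0,0,0],0.055]]}}

```text
clock: 6.45
position: [530.9, 182.5, 4.6]
eef_rot: [-0.0, -0.0, 1.0, -0.0]
contact_force: [1.0, -0.2, -1.4]
gripper_width: 61.4
gripper_force: 33.1
```

{"api": "send_rows", "payload": {"targets": [[[0,0,0.0005],[0,0,0],0.055],[[0,0,0.001],[0,0,0],0.055],[[0,0,0.001],[0,0,0],0.055]]}}

```text
clock: 6.75
position: [530.9, 182.5, 3.7]
eef_rot: [-0.0, -0.0, 1.0, -0.0]
contact_force: [0.7, -0.9, -0.9]
gripper_width: 61.1
gripper_force: 33.1
```

{"api": "send_rows", "payload": {"targets": [[[0,0,0.0005],[0,0,0],0.055],[[0,0,0.001],[0,0,0],0.055],[[0,0,0.001],[0,0,0],0.055]]}}

```text
clock: 7.05
position: [531.0, 182.6, 3.3]
eef_rot: [0.0, -0.0, 1.0, 0.0]
contact_force: [-2.7, -0.2, 4.8]
gripper_width: 61.3
gripper_force: 33.8
```

{"api": "send_rows", "payload": {"targets": [[[0,0,0.0005],[0,0,0],0.055],[[0,0,0.001],[0,0,0],0.055],[[0,0,0.001],[0,0,0],0.055]]}}

```text
clock: 7.35
position: [531.1, 182.6, 3.3]
eef_rot: [0.0, -0.0, 1.0, 0.0]
contact_force: [-7.3, -2.2, 15.9]
gripper_width: 61.6
gripper_force: 35.1
```

On the bench. Now I'll release, wait and rise.

{"api": "send_rows", "payload": {"targets": [[[0,0,-0.001],[0,0,0],0.085],[[0,0,-0.001],[0,0,0],0.085],[[0,0,-0.001],[0,0,0],0.085],[[0,0,-0.001],[0,0,0],0.085],[[0,0,-0.001],[0,0,0],0.085]]}}

```text
clock: 7.85
position: [530.9, 182.5, 2.6]
eef_rot: [-0.0, -0.0, 1.0, -0.0]
contact_force: [0.6, -0.2, -0.4]
gripper_width: 85.0
gripper_force: 0.0
```

{"api": "send_rows", "payload": {"targets": [[[0,0,-0.01],[0,0,0],0.085],[[0,0,-0.03],[0,0,0],0.085],[[0,0,-0.06],[0,0,0],0.085],[[0,0,-0.1],[0,0,0],0.085],[[0,0,-0.14],[0,0,0],0.085]]}}

```text
clock: 8.35
position: [530.7, 182.3, 144.7]
eef_rot: [-0.0, -0.0, 1.0, -0.0]
contact_force: [0.6, 0.6, 0.2]
gripper_width: 84.8
gripper_force: 0.0
```

{"api": "send_rows", "payload": {"targets": [[[0.04,0,0],[0,0,0.14],0.085],[[0.08,0,0],[0,0,0.28],0.085],[[0.08,0,0],[0,0,0.42],0.05],[[0.08,0,0],[0,0,0.56],0.05],[[0.08,0,0],[0,0,0.7],0.05]]}}

```text
clock: 8.85
position: [450.8, 182.6, 143.8]
eef_rot: [0.0, 0.345, 0.938, 0.001]
contact_force: [1.4, -0.3, 0.3]
gripper_width: 50.0
gripper_force: 0.0
```

{"api": "send_rows", "payload": {"targets": [[[0,0,0],[0,0,0.14],0.05],[[0,0,0],[0,0,0.28],0.05],[[0,0,0],[0,0,0.42],0.05],[[0,0,0],[0,0,0.56],0.05],[[0,0,0],[0,0,0.7],0.05]]}}

```text
clock: 9.35
position: [451.1, 182.5, 143.5]
eef_rot: [0.0, 0.646, 0.763, 0.0]
contact_force: [0.1, 1.1, -0.3]
gripper_width: 50.1
gripper_force: 0.0
```

{"api": "send_rows", "payload": {"targets": [[[0,0,0],[0,0,0.1],0.05],[[0,0,0],[0,0,0.17],0.05],[[0,0,0],[0,0,0.17],0.05],[[0,0,0],[0,0,0.17],0.05]]}}

```text
clock: 9.75
position: [451.0, 182.6, 143.2]
eef_rot: [0.0, 0.706, 0.708, 0.0]
contact_force: [-0.5, 0.3, -0.1]
gripper_width: 50.1
gripper_force: 0.0
```

```bash
python3 - <<'E'
from h import *
import pickle
s=snapshot("wrist"); pickle.dump(s,open("w2.pkl","wb")); cv2.imwrite("pics/w2.png",s["color"])
to(476,182,60,-np.pi/2); print(get_obs()["joints"])
E
```

```text
tcp [451.  182.6 143.1] shift [-0.0007, 0.0249, 0.0831] tool turn z 0.0031153788256208514 tilt [0.0002 0.0002]
[-0.71154644  0.1505832   0.28807518  1.87610208 -0.04745541  1.12115502
 -0.40281581]
```

View pics/w2.png

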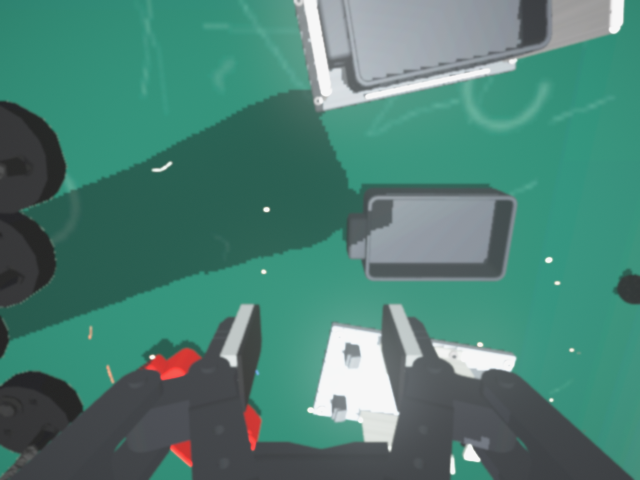

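The wrist view shows the tray upright on the bench, with its rim from about (367,196) to (509,279) and the grip block at (347–367, 215–258).

```bash
python3 - <<'E'
from h import *
import pickle
s=pickle.load(open("w2.pkl","rb"))
c=[ray(s,*p,36) for p in[(368,195),(516,195),(507,279),(366,279)]]
for p in c: print(p.round(1))
m=np.mean(c,0); ax=c[2]-c[3]+c[1]-c[0]; print(m,np.linalg.norm(ax)/2,np.linalg.norm(c[0]-c[3]),np.arctan2(ax[1],ax[0]))
print("block front",ray(s,347,217,36),ray(s,347,258,36))
E
```

```text
[481.3 213.9  36. ]
[579.4 214.1  36. ]
[583.  153.4  36. ]
[482.4 153.2  36. ]
[531.52447604 183.66583658  36.        ] 99.34037070274562 60.710831765802524 0.0016987563567606911
block front [467.75909037 198.86207453  36.        ] [468.47793133 169.24280083  36.        ]
```

{"api": "send_rows", "payload": {"targets": [[[-0.0005,0.0258,0.02],[0,0,0.003],0.05],[[-0.0005,0.0258,0.05],[0,0,0.003],0.05],[[-0.0005,0.0258,0.08],[0,0,0.003],0.05],[[-0.0005,0.0258,0.09],[0,0,0.003],0.05],[[-0.0005,0.0258,0.09],[0,0,0.003],0.05]]}}

```text
clock: 10.3
position: [475.7, 181.6, 51.7]
eef_rot: [-0.0, 0.708, 0.707, -0.002]
contact_force: [-0.3, 0.3, 0.6]
gripper_width: 49.6
gripper_force: 0.0
```

{"api": "send_rows", "payload": {"targets": [[[0,0,0.01],[0,0,0],0.05],[[0,0,0.02],[0,0,0],0.05],[[0,0,0.03],[0,0,0],0.05],[[0,0,0.034],[0,0,0],0.05],[[0,0,0.034],[0,0,0],0.05]]}}

```text
clock: 10.8
position: [476.3, 181.8, 18.1]
eef_rot: [-0.0, 0.708, 0.706, -0.001]
contact_force: [-0.8, 0.6, -0.2]
gripper_width: 49.8
gripper_force: 0.0
```

{"api": "send_rows", "payload": {"targets": [[[0,0,0.001],[0,0,0],0.05],[[0,0,0.001],[0,0,0],0.05]]}}

```text
clock: 11.0
position: [477.0, 182.2, 18.0]
eef_rot: [0.0, 0.708, 0.706, 0.0]
contact_force: [0.7, -0.8, -0.4]
gripper_width: 49.9
gripper_force: 0.0
```

{"api": "send_rows", "payload": {"targets": [[[0,0,0.002],[0,0,0],0.05],[[0,0,0.002],[0,0,0],0.03],[[0,0,0.002],[0,0,0],0.01],[[0,0,0.002],[0,0,0],0.008],[[0,0,0.002],[0,0,0],0.008]], "grip_force": 60}}

```text
clock: 11.5
position: [477.0, 182.1, 16.1]
eef_rot: [0.0, 0.708, 0.706, 0.0]
contact_force: [-0.2, -0.7, 3.2]
gripper_width: 13.4
gripper_force: 59.0
```

{"api": "send_rows", "payload": {"targets": [[[0,0,0],[0,0,0],0.008],[[0,0,0],[0,0,0],0.008]]}}

```text
clock: 11.7
position: [477.0, 182.1, 16.0]
eef_rot: [0.0, 0.708, 0.706, 0.0]
contact_force: [-1.5, -0.4, 5.5]
gripper_width: 13.8
gripper_force: 59.3
```

{"api": "send_rows", "payload": {"targets": [[[0,0,-0.01],[0,0,0],0.008],[[0,0,-0.03],[0,0,0],0.008],[[0,0,-0.07],[0,0,0],0.008],[[0,0,-0.11],[0,0,0],0.008],[[0,0,-0.15],[0,0,0],0.008]]}}

```text
clock: 12.2
position: [476.3, 181.7, 167.5]
eef_rot: [-0.0, 0.708, 0.706, -0.0]
contact_force: [0.8, 0.9, -1.0]
gripper_width: 13.8
gripper_force: 58.7
```

{"api": "send_rows", "payload": {"targets": [[[-0.03,0,0],[0,0,0.03],0.008],[[-0.07,0,0],[0,0,0.07],0.008],[[-0.11,0,0],[0,0,0.11],0.008],[[-0.15,0,0],[0,0,0.15],0.008],[[-0.18,0,0],[0,0,0.184],0.008]]}}

```text
clock: 12.7
position: [475.9, -0.8, 166.2]
eef_rot: [0.0, 0.771, 0.637, -0.0]
contact_force: [0.0, 0.1, -0.5]
gripper_width: 13.7
gripper_force: 58.7
```

{"api": "send_rows", "payload": {"targets": [[[-0.03,0,0],[0,0,0],0.008],[[-0.055,0,0],[0,0,0],0.008],[[-0.055,0,0],[0,0,0],0.008],[[-0.055,0,0],[0,0,0],0.008],[[-0.055,0,0],[0,0,0],0.008]]}}

```text
clock: 13.2
position: [466.3, -51.0, 165.9]
eef_rot: [-0.0, 0.769, 0.639, 0.0]
contact_force: [0.1, 1.5, -2.0]
gripper_width: 13.8
gripper_force: 58.7
```

```bash
python3 - <<'E'
from h import *
import pickle
s=snapshot("wrist"); pickle.dump(s,open("w3.pkl","wb")); cv2.imwrite("pics/w3.png",cv2.resize(s["color"],(800,600),interpolation=cv2.INTER_CUBIC))
to(476,-55,166,np.pi/2-.184); print(get_obs()["joints"])
E
```

```text
tcp [466.3 -50.8 165.8] shift [-0.0023, 0.0103, -0.0002] tool turn z -0.00012647825745171204 tilt [-0.0003  0.0002]
[-0.43456508  0.09035722  0.50748069  1.89540727 -0.04793553  1.16785406
 -0.09412412]
```

View pics/w3.png

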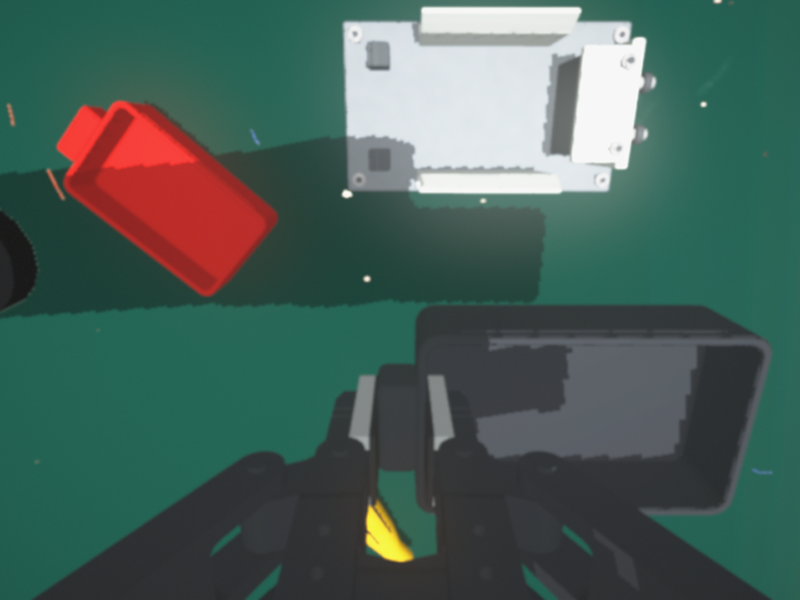

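The wrist view clearly shows the dock: its base corners are (344,22), (630,22), (610,192) and (348,192), the lip front edge runs (585,45)–(572,161), and the posts are at (378,55) and (380,160). The held tray is level, with its rim from (418,340) to (770,340) and (735,512).

```bash
python3 - <<'E'
from h import *
import pickle
s=pickle.load(open("w3.pkl","rb"))
g=lambda p,z:ray(s,(p[0]+.5)/1.25-.5,(p[1]+.5)/1.25-.5,z)[:2]
c=[g(p,8) for p in[(344,22),(630,22),(610,192),(348,192)]]
ax=c[1]+c[2]-c[0]-c[3]; ay=c[0]+c[1]-c[2]-c[3]; m=np.mean(c,0); yaw=np.arctan2(ax[1],ax[0])
print("dock",m,np.linalg.norm(ax)/2,np.linalg.norm(ay)/2,yaw,np.arctan2(-ay[0],ay[1]))
ex=np.array([np.cos(yaw),np.sin(yaw)]); ey=np.array([-ex[1],ex[0]])
f=lambda n,p,z:print(n,((g(p,z)-m)@ex).round(1),((g(p,z)-m)@ey).round(1))
f("lip",(585,45),52);f("lip",(572,161),52);f("postU",(378,53),27);f("postL",(380,158),27);f("postbaseU",(388,69),8);f("postbaseL",(390,171),8)
f("ckLo",(420,173),53);f("ckLoIn",(420,173),44);f("ckUp",(421,28),53);f("ckUpIn",(416,45),8)
c=[g(p,186) for p in[(418,340),(770,340),(735,512),(420,510)]]
p,r=tcp();t=np.mean(c,0); print("tray",t,[np.linalg.norm(c[i]-c[i-1]) for i in range(4)],"rel tool",r.inv().apply(np.r_[t,186]-p))
a=c[1]-c[0]+c[2]-c[3]; print(np.arctan2(a[1],a[0]))
E
```

```text
dock [530.46069524  37.69111352] 159.6779122875534 92.08835196247371 -0.18546506522123107 -0.1814782674399735
lip 40.3 27.3
lip 40.2 -26.0
postU -59.9 27.7
postL -59.6 -25.4
postbaseU -55.2 22.5
postbaseL -54.5 -33.6
ckLo -38.0 -31.9
ckLoIn -37.7 -32.5
ckUp -38.4 34.3
ckUpIn -39.4 34.7
tray [519.27243942 -59.92904278] [np.float64(58.55846221052775), np.float64(98.07692027265492), np.float64(59.50108241353002), np.float64(100.31653047460279)] rel tool [  0.74192088  53.69020751 -20.21349494]
-0.19038667845734267
```

```bash
cat >> h.py <<'E'
DO=np.array([526.6,39.6]); YAW=-.184; TT=np.array([-54.2,-0.7,16.])
def dk(xf,zf,a,dy=0,ref=None):
    "tool shift/turn so that the tray's back foot edge is at dock x=xf,z=zf, front raised by a"
    Rz=R.from_euler("z",YAW); Rt=Rz*R.from_euler("y",a)
    t=Rt.apply(TT-np.array([45,0,0]))+Rz.apply([xf,dy,zf])+np.r_[DO,0]
    Rtool=Rt*R.from_matrix(np.array([[0,1,0],[1,0,0],[0,0,-1]],float))
    p,r=tcp() if ref is None else ref
    print((xf,zf,a),"shift",(r.inv().apply(t-p)/1000).round(4).tolist(),"turn",(r.inv()*Rtool).as_rotvec().round(3).tolist())
    return t,Rtool
def where():
    "present back-foot edge in dock frame, tilt, yaw error"
    p,r=tcp(); Rt=r*R.from_matrix(np.array([[0,1,0],[1,0,0],[0,0,-1]],float)).inv(); Rz=R.from_euler("z",YAW)
    e=(Rz.inv()*Rt).as_rotvec(); f=Rz.inv().apply(p-np.r_[DO,0]-Rt.apply(TT-np.array([45,0,0])))
    o=get_obs(); print("foot",f.round(1),"rot",e.round(3),"F dock",Rz.inv().apply(o["contact_force"]).round(1),"t",round(o["clock"],2))
E
python3 - <<'E'
from h import *
where()
a=dk(24,100,0.3); dk(24,30,.3,ref=a); dk(24,12,.3,ref=a)
E
```

```text
foot [ 56.5 -99.2 149.8] rot [ 0.  0. -0.] F dock [-0.1  0.6 -0.7] t 13.25
(24, 100, 0.3) shift [0.0992, -0.0234, 0.0212] turn [0.3, -0.0, -0.0]
(24, 30, 0.3) shift [0.0, 0.0207, 0.0669] turn [0.0, 0.0, 0.0]
(24, 12, 0.3) shift [0.0, 0.026, 0.0841] turn [0.0, 0.0, 0.0]
```

{"api": "send_rows", "payload": {"targets": [[[0.025,-0.006,0],[0.06,0,0],0.008],[[0.05,-0.012,0],[0.13,0,0],0.008],[[0.08,-0.018,0.01],[0.2,0,0],0.008],[[0.099,-0.023,0.02],[0.27,0,0],0.008],[[0.099,-0.0234,0.021],[0.3,0,0],0.008]]}}

```text
clock: 13.75
position: [460.9, 54.2, 143.0]
eef_rot: [-0.117, 0.758, 0.634, -0.098]
contact_force: [-0.2, 0.2, -1.5]
gripper_width: 14.1
gripper_force: 58.8
```

{"api": "send_rows", "payload": {"targets": [[[0,0.005,0.016],[0,0,0],0.008],[[0,0.01,0.032],[0,0,0],0.008],[[0,0.0135,0.044],[0,0,0],0.008],[[0,0.0135,0.044],[0,0,0],0.008],[[0,0.0135,0.044],[0,0,0],0.008]]}}

```text
clock: 14.25
position: [461.5, 49.6, 99.1]
eef_rot: [-0.115, 0.761, 0.631, -0.095]
contact_force: [-0.8, 0.3, -0.5]
gripper_width: 13.3
gripper_force: 58.7
```

```bash
python3 - <<'E'
from h import *
where()
for z in (40,25,14,10,8): dk(25,z,.3)
s=snapshot("side"); im=s["color"][200:330,270:400]; cv2.imwrite("pics/s4.png",cv2.resize(im,(600,600),interpolation=cv2.INTER_CUBIC))
E
```

```text
foot [24.2 -1.6 54.5] rot [ 0.     0.3   -0.002] F dock [-0.8  0.2 -0.5] t 14.25
(25, 40, 0.3) shift [0.0014, 0.005, 0.0136] turn [-0.0, -0.0, -0.002]
(25, 25, 0.3) shift [0.0014, 0.0095, 0.028] turn [-0.0, -0.0, -0.002]
(25, 14, 0.3) shift [0.0014, 0.0127, 0.0385] turn [-0.0, -0.0, -0.002]
(25, 10, 0.3) shift [0.0014, 0.0139, 0.0423] turn [-0.0, -0.0, -0.002]
(25, 8, 0.3) shift [0.0014, 0.0145, 0.0442] turn [-0.0, -0.0, -0.002]
```

View pics/s4.png

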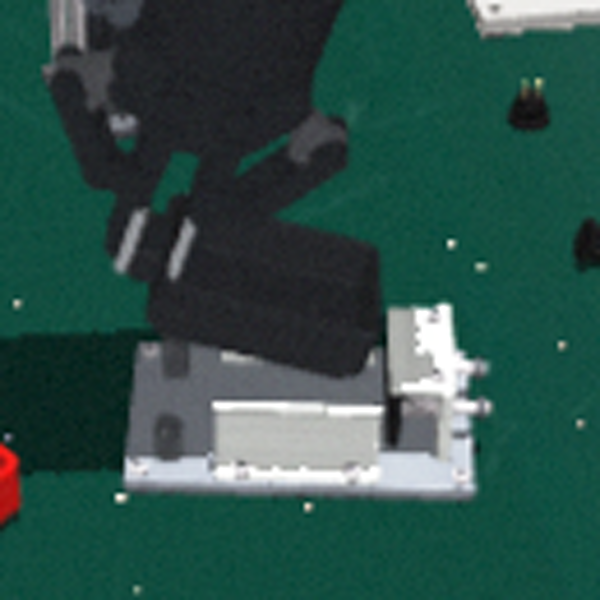

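The side view shows the tray tilted front-up above the dock, with its back end just ahead of the lip. I'll lower it between the cheeks.

{"api": "send_rows", "payload": {"targets": [[[0.0005,0.003,0.009],[0,0,0],0.008],[[0.001,0.006,0.018],[0,0,0],0.008],[[0.001,0.0085,0.026],[0,0,0],0.008],[[0.001,0.0085,0.026],[0,0,0],0.008],[[0.001,0.0085,0.026],[0,0,0],0.008]]}}

```text
clock: 14.8
position: [461.8, 50.5, 71.1]
eef_rot: [-0.115, 0.761, 0.631, -0.096]
contact_force: [0.3, -0.5, -0.5]
gripper_width: 13.7
gripper_force: 58.8
```

```bash
python3 - <<'E'
from h import *
where()
for z in (14,10,8): dk(25,z,.3)
E
```

```text
foot [24.3 -0.7 26.4] rot [-0.     0.301 -0.002] F dock [ 0.4 -0.4 -0.5] t 14.8
(25, 14, 0.3) shift [0.0005, 0.0043, 0.0118] turn [-0.001, -0.0, -0.002]
(25, 10, 0.3) shift [0.0005, 0.0055, 0.0156] turn [-0.001, -0.0, -0.002]
(25, 8, 0.3) shift [0.0005, 0.0061, 0.0175] turn [-0.001, -0.0, -0.002]
```

{"api": "send_rows", "payload": {"targets": [[[0.0005,0.0015,0.005],[0,0,-0.002],0.008],[[0.0005,0.003,0.009],[0,0,-0.002],0.008],[[0.0005,0.0044,0.013],[0,0,-0.002],0.008],[[0.0005,0.0044,0.013],[0,0,-0.002],0.008],[[0.0005,0.0044,0.013],[0,0,-0.002],0.008]]}}

```text
clock: 15.3
position: [462.5, 50.9, 57.6]
eef_rot: [-0.115, 0.76, 0.632, -0.095]
contact_force: [-0.9, 0.1, -0.0]
gripper_width: 13.7
gripper_force: 58.8
```

{"api": "send_rows", "payload": {"targets": [[[0,0.0003,0.001],[0,0,0],0.008],[[0,0.0006,0.002],[0,0,0],0.008],[[0,0.0006,0.002],[0,0,0],0.008]]}}

```text
clock: 15.6
position: [462.5, 51.0, 55.5]
eef_rot: [-0.115, 0.76, 0.632, -0.095]
contact_force: [0.0, -0.3, -1.0]
gripper_width: 13.8
gripper_force: 58.8
```

```bash
python3 - <<'E'
from h import *
where()
for z in (10,8,7): dk(25,z,.3)
E
```

```text
foot [24.9  0.2 10.9] rot [0.001 0.3   0.   ] F dock [ 0.1 -0.3 -1. ] t 15.6
(25, 10, 0.3) shift [-0.0002, 0.0003, 0.0009] turn [-0.0, -0.001, 0.0]
(25, 8, 0.3) shift [-0.0002, 0.0009, 0.0028] turn [-0.0, -0.001, 0.0]
(25, 7, 0.3) shift [-0.0002, 0.0012, 0.0037] turn [-0.0, -0.001, 0.0]
```

{"api": "send_rows", "payload": {"targets": [[[0,0.0003,0.001],[0,0,0],0.008],[[0,0.0006,0.002],[0,0,0],0.008],[[0,0.0006,0.002],[0,0,0],0.008]]}}

```text
clock: 15.9
position: [462.4, 51.0, 53.4]
eef_rot: [-0.115, 0.76, 0.632, -0.095]
contact_force: [0.3, -0.2, -1.2]
gripper_width: 13.3
gripper_force: 58.8
```

{"api": "send_rows", "payload": {"targets": [[[0,0.0003,0.001],[0,0,0],0.008],[[0,0.0003,0.001],[0,0,0],0.008]]}}

```text
clock: 16.1
position: [462.5, 51.0, 52.4]
eef_rot: [-0.115, 0.76, 0.632, -0.095]
contact_force: [0.2, -0.1, -0.3]
gripper_width: 14.1
gripper_force: 58.9
```

```bash
python3 - <<'E'
from h import *
where()
for z in (8,7): dk(25,z,.3)
E
```

```text
foot [25.   0.2  7.8] rot [ 0.001  0.3   -0.   ] F dock [ 0.2 -0.  -0.3] t 16.1
(25, 8, 0.3) shift [-0.0002, -0.0, -0.0002] turn [-0.0, -0.001, 0.0]
(25, 7, 0.3) shift [-0.0002, 0.0003, 0.0008] turn [-0.0, -0.001, 0.0]
```

{"api": "send_rows", "payload": {"targets": [[[0,0.0003,0.0008],[0,0,0],0.008],[[0,0.0003,0.0008],[0,0,0],0.008]]}}

```text
clock: 16.3
position: [462.5, 51.0, 51.9]
eef_rot: [-0.115, 0.76, 0.632, -0.095]
contact_force: [-2.2, -0.2, 4.2]
gripper_width: 13.7
gripper_force: 59.5
```

```bash
python3 - <<'E'
from h import *
where()
for x in (29,33): dk(x,8,.3)
E
```

```text
foot [24.9  0.2  7.2] rot [0.001 0.3   0.   ] F dock [-2.2 -0.6  4.2] t 16.3
(29, 8, 0.3) shift [-0.0002, 0.0037, -0.0019] turn [-0.0, -0.001, 0.0]
(33, 8, 0.3) shift [-0.0002, 0.0075, -0.0031] turn [-0.0, -0.001, 0.0]
```

{"api": "send_rows", "payload": {"targets": [[[0,0.001,-0.0003],[0,0,0],0.008],[[0,0.0019,-0.0006],[0,0,0],0.008],[[0,0.0019,-0.0006],[0,0,0],0.008]]}}

```text
clock: 16.6
position: [464.6, 50.7, 51.8]
eef_rot: [-0.115, 0.76, 0.632, -0.095]
contact_force: [-2.4, 1.1, 5.3]
gripper_width: 13.7
gripper_force: 59.6
```

```bash
python3 -c "
from h import *
where()"
```

```text
foot [27.1  0.3  7.2] rot [0.001 0.3   0.   ] F dock [-2.6  0.7  5.3] t 16.6
```

{"api": "send_rows", "payload": {"targets": [[[0,0.001,-0.0003],[0,0,0],0.008],[[0,0.0019,-0.0006],[0,0,0],0.008],[[0,0.0019,-0.0006],[0,0,0],0.008]]}}

```text
clock: 16.9
position: [466.5, 50.3, 51.8]
eef_rot: [-0.115, 0.76, 0.632, -0.095]
contact_force: [-2.8, 0.9, 5.6]
gripper_width: 13.7
gripper_force: 59.6
```

```bash
python3 -c "
from h import *
where()"
```

```text
foot [28.9  0.3  7.2] rot [0.001 0.3   0.   ] F dock [-2.9  0.4  5.6] t 16.9
```

{"api": "send_rows", "payload": {"targets": [[[0,0.001,-0.0003],[0,0,0],0.008],[[0,0.0019,-0.0006],[0,0,0],0.008],[[0,0.0019,-0.0006],[0,0,0],0.008]]}}

```text
clock: 17.2
position: [467.1, 50.3, 51.7]
eef_rot: [-0.116, 0.76, 0.632, -0.096]
contact_force: [-8.0, 1.2, 9.0]
gripper_width: 13.9
gripper_force: 59.9
```

```bash
python3 -c "
from h import *
where()"
```

```text
foot [29.4  0.4  6.9] rot [0.001 0.303 0.   ] F dock [-8.  -0.3  9. ] t 17.2
```

{"api": "send_rows", "payload": {"targets": [[[0,0.001,-0.0003],[0,0,0],0.008],[[0,0.002,-0.0006],[0,0,0],0.008],[[0,0.003,-0.0009],[0,0,0],0.008],[[0,0.004,-0.0012],[0,0,0],0.008],[[0,0.004,-0.0012],[0,0,0],0.008]]}}

```text
clock: 17.7
position: [470.6, 49.7, 51.7]
eef_rot: [-0.117, 0.76, 0.632, -0.097]
contact_force: [-9.3, 1.1, 9.5]
gripper_width: 13.9
gripper_force: 60.0
```

```bash
python3 -c "
from h import *
where(); dk(38,7.2,.26); dk(41,7.2,.23);dk(44,7.2,.2)"
```

```text
foot [33.   0.4  6.7] rot [0.001 0.304 0.001] F dock [-9.4 -0.7  9.5] t 17.7
(38, 7.2, 0.26) shift [-0.0004, 0.004, 0.0024] turn [-0.044, -0.001, 0.001]
(41, 7.2, 0.23) shift [-0.0004, 0.0066, 0.0045] turn [-0.074, -0.001, 0.001]
(44, 7.2, 0.2) shift [-0.0004, 0.0093, 0.0067] turn [-0.104, -0.001, 0.001]
```

{"api": "send_rows", "payload": {"targets": [[[0,0.002,0.001],[-0.022,0,0],0.008],[[0,0.004,0.0022],[-0.042,0,0],0.008],[[0,0.0053,0.0032],[-0.056,0,0],0.008],[[0,0.0066,0.0043],[-0.07,0,0],0.008],[[0,0.0066,0.0043],[-0.07,0,0],0.008]]}}

```text
clock: 18.2
position: [473.9, 49.1, 45.3]
eef_rot: [-0.091, 0.763, 0.635, -0.075]
contact_force: [-13.8, 2.9, 11.8]
gripper_width: 13.8
gripper_force: 60.4
```

```bash
python3 -c "
from h import *
where(); dk(43,7.2,.22);dk(44.5,7.2,.2)"
```

```text
foot [39.2  0.5  6.5] rot [0.    0.237 0.001] F dock [-14.1   0.4  11.8] t 18.2
(43, 7.2, 0.22) shift [-0.0004, 0.0033, 0.0001] turn [-0.017, -0.0, 0.001]
(44.5, 7.2, 0.2) shift [-0.0004, 0.0045, 0.0017] turn [-0.037, -0.0, 0.001]
```

{"api": "send_rows", "payload": {"targets": [[[0,0.0015,0],[-0.008,0,0],0.008],[[0,0.003,0.0002],[-0.017,0,0],0.008],[[0,0.004,0.001],[-0.027,0,0],0.008],[[0,0.005,0.0017],[-0.037,0,0],0.008],[[0,0.005,0.0017],[-0.037,0,0],0.008]]}}

```text
clock: 18.7
position: [477.6, 48.4, 42.1]
eef_rot: [-0.077, 0.765, 0.636, -0.064]
contact_force: [-17.0, 3.2, 10.4]
gripper_width: 13.8
gripper_force: 60.3
```

```bash
cat >> h.py <<'E'
def front():
    p,r=tcp(); Rt=r*R.from_matrix(np.array([[0,1,0],[1,0,0],[0,0,-1]],float)).inv(); Rz=R.from_euler("z",YAW)
    for q in ([-50,0,8],[50,0,36]): print(q,Rz.inv().apply(p-np.r_[DO,0]+Rt.apply(np.array(q)-TT)).round(1))
E
python3 -c "
from h import *
where();front(); dk(44.5,7.2,.2);dk(45.5,7.2,.15);dk(46.5,7.2,.1)"
```

```text
foot [44.2  0.5  6.5] rot [0.    0.202 0.001] F dock [-17.3   0.   10.4] t 18.7
[-50, 0, 8] [-47.3   0.4  33.4]
[50, 0, 36] [56.3  0.5 40.8]
(44.5, 7.2, 0.2) shift [-0.0004, 0.0002, -0.0005] turn [-0.002, -0.0, 0.001]
(45.5, 7.2, 0.15) shift [-0.0004, 0.0005, 0.0042] turn [-0.052, -0.0, 0.001]
(46.5, 7.2, 0.1) shift [-0.0004, 0.001, 0.009] turn [-0.102, -0.0, 0.001]
```

{"api": "send_rows", "payload": {"targets": [[[0,0.0003,0.002],[-0.026,0,0],0.008],[[0,0.0006,0.0043],[-0.052,0,0],0.008],[[0,0.0008,0.0066],[-0.077,0,0],0.008],[[0,0.001,0.009],[-0.102,0,0],0.008],[[0,0.001,0.009],[-0.102,0,0],0.008]]}}

```text
clock: 19.2
position: [477.1, 48.4, 32.5]
eef_rot: [-0.037, 0.768, 0.639, -0.031]
contact_force: [-12.7, 3.0, 5.9]
gripper_width: 13.6
gripper_force: 59.8
```

```bash
python3 -c "
from h import *
where();front(); dk(47.2,7.5,.05);dk(47.7,7.8,.0)"
```

```text
foot [46.9  0.4  6.9] rot [-0.     0.098  0.001] F dock [-13.1   0.6   5.9] t 19.2
[-50, 0, 8] [-46.8   0.3  24.1]
[50, 0, 36] [55.4  0.5 42.3]
(47.2, 7.5, 0.05) shift [-0.0003, -0.0004, 0.0041] turn [-0.048, 0.0, 0.001]
(47.7, 7.8, 0.0) shift [-0.0003, -0.0004, 0.0088] turn [-0.098, 0.0, 0.001]
```

{"api": "send_rows", "payload": {"targets": [[[0,0,0.002],[-0.024,0,0],0.008],[[0,-0.0002,0.0041],[-0.048,0,0],0.008],[[0,-0.0004,0.0065],[-0.073,0,0],0.008],[[0,-0.0004,0.0085],[-0.097,0,0],0.008],[[0,-0.0004,0.0085],[-0.097,0,0],0.008]]}}

```text
clock: 19.7
position: [476.6, 48.5, 24.1]
eef_rot: [0.0, 0.769, 0.639, 0.0]
contact_force: [-7.7, 2.3, 0.1]
gripper_width: 14.0
gripper_force: 59.2
```

```bash
python3 -c "
from h import *
where();front()"
```

```text
foot [48.5  0.4  8.2] rot [-0.    -0.001  0.001] F dock [-8.   0.8  0.1] t 19.7
[-50, 0, 8] [-46.5   0.3  16.1]
[50, 0, 36] [53.4  0.4 44.2]
```

{"api": "send_rows", "payload": {"targets": [[[0,0,0.0006],[0,0,0],0.008],[[0,-0.001,0.0006],[0,0,0],0.008],[[0,-0.002,0.0006],[0,0,0],0.008],[[0,-0.003,0.0006],[0,0,0],0.008],[[0,-0.003,0.0006],[0,0,0],0.008]]}}

```text
clock: 20.2
position: [475.4, 48.7, 24.0]
eef_rot: [0.001, 0.769, 0.639, 0.001]
contact_force: [-6.1, 2.6, 3.4]
gripper_width: 13.5
gripper_force: 59.6
```

```bash
python3 -c "
from h import *
where();front()"
```

```text
foot [47.2  0.3  8.3] rot [ 0.    -0.003  0.   ] F dock [-6.4  1.5  3.4] t 20.2
[-50, 0, 8] [-47.8   0.3  16.1]
[50, 0, 36] [52.1  0.3 44.3]
```

{"api": "send_rows", "payload": {"targets": [[[0,-0.0007,0],[0,0,0],0.008],[[0,-0.0015,0],[0,0,0],0.008],[[0,-0.0015,0],[0,0,0],0.008]]}}

```text
clock: 20.5
position: [474.1, 49.0, 24.1]
eef_rot: [0.001, 0.769, 0.639, 0.001]
contact_force: [-5.4, 1.6, 2.7]
gripper_width: 13.5
gripper_force: 59.4
```

```bash
python3 -c "
from h import *
where()"
```

```text
foot [45.9  0.3  8.4] rot [ 0.    -0.003  0.   ] F dock [-5.6  0.6  2.7] t 20.5
```

{"api": "send_rows", "payload": {"targets": [[[0,0,0],[0,0,0],0.04],[[0,0,0],[0,0,0],0.04],[[0,0,0],[0,0,0],0.04],[[0,0,0],[0,0,0],0.04]]}}

```text
clock: 20.9
position: [475.9, 48.5, 24.8]
eef_rot: [0.002, 0.769, 0.639, 0.002]
contact_force: [-0.0, 0.1, 0.7]
gripper_width: 40.2
gripper_force: 0.0
```

{"api": "send_rows", "payload": {"targets": [[[0,0,-0.01],[0,0,0],0.04],[[0,0,-0.03],[0,0,0],0.04],[[0,0,-0.06],[0,0,0],0.04],[[0,0,-0.1],[0,0,0],0.04],[[-0.04,0,-0.14],[0,0,0],0.04]]}}

```text
clock: 21.4
position: [469.0, 17.6, 162.5]
eef_rot: [0.002, 0.767, 0.642, 0.003]
contact_force: [0.6, -0.4, 0.8]
gripper_width: 39.9
gripper_force: 0.0
```

{"api": "send_rows", "payload": {"targets": [[[-0.04,0,0],[0,0,0],0.04],[[-0.08,0,0],[0,0,0],0.04],[[-0.09,0,0],[0,0,0],0.04],[[-0.09,0,0],[0,0,0],0.04],[[-0.09,0,0],[0,0,0],0.04]]}}

```text
clock: 21.9
position: [452.1, -73.5, 160.2]
eef_rot: [0.002, 0.769, 0.639, 0.002]
contact_force: [-0.0, 0.7, -0.3]
gripper_width: 40.1
gripper_force: 0.0
```

```bash
python3 - <<'E'
from h import *
import pickle
s=snapshot("wrist"); pickle.dump(s,open("w5.pkl","wb")); a=cv2.resize(s["color"][:300],(800,375)); 
b=cv2.resize(snapshot("side")["color"][250:320,280:390],(354,225),interpolation=cv2.INTER_CUBIC)
im=np.zeros((600,800,3),np.uint8); im[:375]=a; im[375:,:354]=b; cv2.imwrite("pics/w5.png",im)
E
```

```text
(no output)
```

View pics/w5.png

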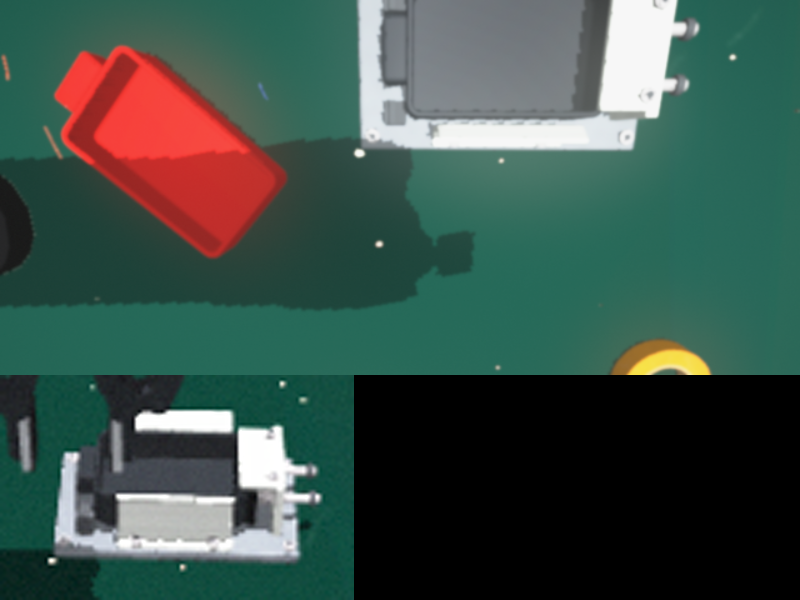

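The tray lies flat in the dock: its front wall is against the posts at about (405,110), its back is under the lip, and the grip block faces the front. The robot is clear of it, so I'll hand in.

```bash
python3 -c "
from h import *
print(finish_job())"
```

```text
the job is handed in; nothing more can be done
None
```

The top tray is in the dock and the job is handed in at about 22 s of the 58 s allowed. In the last pictures it sat flat behind the posts with its back under the lip; no verdict came back, and I had no reading of the pusher.

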